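# Fold up the tortilla press

## Task

Close the tortilla press so it can be put away: with the fingertips, turn its opened-out upper plate over on its hinge until it lies flat on the lower plate, then push the upright lever over until it lies right down across the top of the plate. Only push, gently: do not grip, lift or force anything or let the plate slam, and leave the press standing where it is and everything round it undisturbed.

Things in the scene. Friction and masses are not known exactly. Their poses are not given: they have to be found in the camera images.
- press: Plain dark cast-iron tortilla press, loose on four rubber feet, 2.6 kg, two round plates 150 mm across. Origin on the table under the centre of the fixed lower plate (its top 44 mm up), z up. The upper plate's hinge is on the press's -y side, the lever on its +y side; the opened plate sticks out towards the press's -y (the robot's right).
- hinge_pin (a point): Middle of the plate's hinge pin, 46 mm above the table, 87 mm from the press origin along its -y; axes as the press; the pin runs along the press's x. Lugs and pin end 43 mm either side of it. Fixed round the press: a meat slicer 0.43 m high at the left (y over 0.3 m), a low stack of pans at the right (y under -0.32 m).
- plate_tab (a point): Middle of the outer face of the thumb tab (34 wide, 7 mm thick) on the upper plate's rim: 133 mm from the hinge pin, 80 mm to the press's -x of its middle, 10 mm short of the tab's end; the tab points 60 deg from y towards -x. z points out of the plate's outer, ribbed face: down while open (40 to 85 mm above the table, free below), up when closed; y points away from the hinge.
- press_plate (a joint): Angle of the upper plate about its hinge (rad): 0 = closed, flat over the lower plate; 1.57 upright; 3.14 = opened right out, flat and level on the other side. The hinge is snug: the plate (0.24 kg) stays at any angle where it is left and needs about 1 to 4 N at the tab to turn.
- lever_pin (a point): Middle of the lever's pivot pin, 60 mm above the table, 97 mm from the press origin along its +y; axes as the press; the pin runs along the press's x, between two cheeks that reach 20 mm either side and 72 mm above the table.
- lever_grip (a point): Point on the outer side of the lever's black round grip (22 mm thick), 170 mm from the pin along the lever, 35.5 mm square to that. The grip covers the last 112 mm; the lever ends 202 mm from the pin. z points out of the outer side: towards the press's +y while upright, up when laid down (point then 95 mm above the table).
- press_lever (a joint): Angle of the lever about its pin (rad): 0 = laid down level across the plate, pointing over the hinge; 1.57 = upright; more = leaning outwards, at most 2.0. The pin is snug: the lever stays at any angle where it is left and needs about 1 to 3 N at the grip.
- ramekin_0: Small steel sauce cup (65 mm wide, 37 mm high) on the robot's side of the press. Origin under its centre. To be left alone.
- ramekin_1: Another such cup, behind the press. Origin under its centre. To be left alone.
- spice_jar_2: Upright spice jar (47 mm wide, 98 mm high), behind the press. Origin under its centre. To be left alone.
- probe_thermometer: Dial thermometer with a thin stem (134 mm long) lying at the front left. Origin under its middle. To be left alone.

How it is judged:
By the outcome, as a careful person would: the job done as asked, in the order asked, and still so for the second after the job is handed in, with the robot touching nothing.
It also fails if it takes over 67 s, if anything falls off the work surface, if the arm or the gripper's body presses on something with over 40 N, if the wrist force passes 120 N, or if a joint passes its speed limit or range.

## Robot

A 6-joint arm with a two-finger parallel gripper is mounted at the origin on a cart in front of the work surface, level with it; the furniture and walls round the work are solid. World frame = base frame: x ahead of the robot, y to its left, z up, the work surface at z = 0. Lengths are in m, angles in rad, forces in N, time in s.
With the tool pointing down it reaches from about 0.3 to 0.75 m from the base axis. Payload 8.5 kg.
Tool frame: the origin (TCP) lies midway between the tips of the shut fingers; the grasp point (between the pads) lies 19 mm behind it; z points along the fingers, y is the line along which they close (so a half turn about z gives the same grasp; the last joint's range is limited). The gripper opens to 88 mm and grips with 3 to 60 N. Pads are 18 mm wide; open, the fingers measure 123 mm over their backs; the gripper's body (75 mm by 187 mm) begins 45 mm behind the grasp point.
Start: joints at [0.989, 0.381, 1.297, -0, 1.464, -0.215], TCP at [0.197, 0.513, 0.239] pointing down, gripper open.
Joint ranges: [-3.11, 3.11], [-0.89, 2.33], [0.22, 2.48], [-1.42, 4.56], [0.17, 2.85], [-2.88, 2.88]. Speed limits (rad/s): [2.39, 2.39, 3.14, 3.14, 3.14, 3.14].

## Interface

Orientations are given as a unit quaternion [w, x, y, z].
In Python, from workcell import monitor, vision, workorder gives the robot as it stands.
- The arm moves only by the shell command python3 -m handwheel 'ROWS' [OPENING]. ROWS is JSON, a list of rows, each a list of 2 entries, a list of its own where there are three numbers: the shift along the tool's x, y, z normalised to -1 to 1, where 1 is 50 cm, then the turn, a rotation vector about the tool's x, y, z normalised to -1 to 1, where 1 is 180 degrees. A call has 1 to 10 rows; each row is the pose to reach, as a shift and turn from the pose commanded when the call began, along the tool's axes at that moment, turning the shorter way round; what a row does not reach only later rows make up. A row lasts 1/10 s, in which the tool goes at most 50 mm and 8.59 degrees, less where a joint would pass 70% of its speed; a pose out of reach is approached as far as the arm can. A call with a number of a shift or a turn outside -1 to 1 is refused whole. A call with a gripper value outside its range is refused whole. OPENING is the closure, from 0 (fully open) to 1 (shut), set as the call begins (- or left out, the last holds). The fingers move at their own pace and stop on an object; the grip force is fixed at half the most. Time passes only in rows, so rows that repeat a pose let the fingers close. It gives the time, the measured TCP pose, the force, the opening and the grip force at its end, in the units of the state.
- monitor.sense(): the state, without advancing time (a new reading comes with each control period).
- vision.grab_frame(name): name is "scene" or "side" or "wrist"; returns (picture, depth): 400x640x3 uint8, blue, green, red; 400x640 float32, m along the optical axis (not along the pixel's ray), 0 where there is no reading.
- vision.get_calibration(name): a dict with "fx", "fy", "cx", "cy" (pixels), "k1" (the pictures are not rectified: a ray, as slopes to the right and down, at radius r is drawn at 1 + k1 r^2 times it, then the intrinsics apply), "pose" (4x4, takes a point from camera to world coordinates); the wrist camera has in their place "hand_eye" (4x4, takes a point from camera to tool coordinates, whose origin is the TCP and whose axes are the flange's). Camera axes: x right, y down, z forward; pixel columns grow to the right and rows downward; lengths in m; the calibration is good to about 2 mm. A picture is of the moment at which its call begins: read the wrist's pose just before it. get_calibration takes no time and is no camera call.
- workorder.job_done(): hands the job in; it is judged then, once.
The state is a dict: "clock": time; "qpos": joint angles; "joint_vel": joint speeds; "tau": joint torques, N m; "tcp_pos": TCP position; "ee_rot": TCP orientation; "ft_force": force on the tool from outside, world axes, zero at the start; "torque": the same for the moment, N m; "grip_width": finger opening in m; "gripper_force": force on a finger pad.
Only numpy, scipy, OpenCV 4.12 (cv2) and the standard library are available. Lean on these libraries where they do the work, as an engineer would, in place of code of your own. Each camera call takes 0.05 s, during which the arm holds its last target. There are 200 camera calls.

## Working session

There is one attempt and no reset: what is moved stays moved. The work goes in short steps, Python scripts to look and compute and a shell command to move; the robot and the scene stay as the last step left them, time stands still between calls to the robot, and variables do not carry over. Pictures are saved under pics/ and viewed, at most 12 in all, crops included, and the job is handed in when it is done.

```bash
mkdir -p pics; ls
python3 - <<'E'
from workcell import monitor, vision
import cv2,numpy as np
s=monitor.sense();print(s)
for n in("scene","side"):
    p,d=vision.grab_frame(n);cv2.imwrite(f"pics/{n}0.png",p);np.save(f"pics/{n}0.npy",d)
    print(vision.get_calibration(n))
print(vision.get_calibration("wrist"))
E
```

```text
pics
{'clock': 0.0, 'qpos': array([ 9.88704720e-01,  3.81218303e-01,  1.29823219e+00, -1.90671782e-05,
        1.46360162e+00, -2.15311395e-01]), 'joint_vel': array([ 0.0010543 , -0.00122867,  0.00076754,  0.00024774, -0.00087212,
       -0.00128164]), 'tau': array([-1.26140407e-03, -4.37923729e+01, -2.24559277e+01,  7.13239051e-02,
        3.51944834e-02, -1.33987355e-04]), 'tcp_pos': array([0.19709644, 0.51318118, 0.23813543]), 'ee_rot': array([-2.74561465e-04,  1.82362814e-01,  9.83231037e-01, -6.76171331e-04]), 'ft_force': array([-0.86953657,  0.12421203,  0.6176334 ]), 'torque': array([-0.05632586,  0.04452365, -0.02276338]), 'gripper_force': 0.0, 'grip_width': 0.08816753402819012}
{'fx': 485.99346384448813, 'fy': 485.99346384448813, 'cx': 319.7997365585171, 'cy': 189.83142945961825, 'k1': -0.09844133722311667, 'pose': array([[ 0.86991604, -0.32263622,  0.37303075,  0.15673962],
       [-0.49301143, -0.58975918,  0.63962789, -0.58323164],
       [ 0.01363118, -0.74033099, -0.67210432,  0.80709535],
       [ 0.        ,  0.        ,  0.        ,  1.        ]])}
{'fx': 402.62619326389427, 'fy': 402.62619326389427, 'cx': 322.67043358245047, 'cy': 203.78098605731145, 'k1': -0.06791779191622258, 'pose': array([[ 0.96210973, -0.09944946,  0.25387923,  0.32968192],
       [-0.2718599 , -0.42127285,  0.86522909, -0.61474366],
       [ 0.02090586, -0.90146491, -0.43234703,  0.44276948],
       [ 0.        ,  0.        ,  0.        ,  1.        ]])}
{'fx': 315.469524451833, 'fy': 315.469524451833, 'cx': 319.23622010950606, 'cy': 198.8419010542015, 'k1': -0.04015210660199944, 'hand_eye': array([[ 1.84258953e-04, -9.66151307e-01, -2.57976003e-01,
         6.49814136e-02],
       [ 9.99999913e-01,  2.74594008e-04, -3.14139384e-04,
        -3.04811101e-04],
       [ 3.74344841e-04, -2.57975923e-01,  9.66151273e-01,
        -1.46023575e-01],
       [ 0.00000000e+00,  0.00000000e+00,  0.00000000e+00,
         1.00000000e+00]])}
```

View pics/scene0.png

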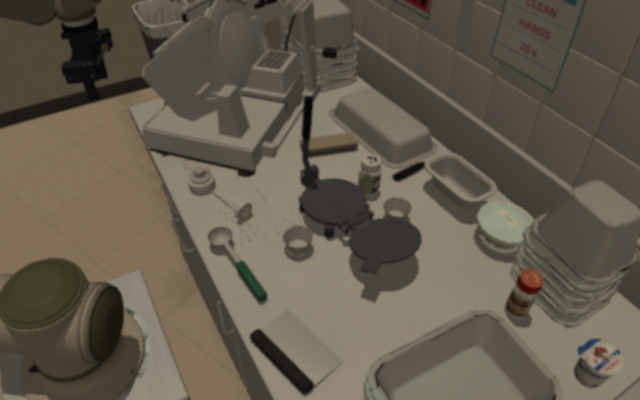

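View pics/side0.png

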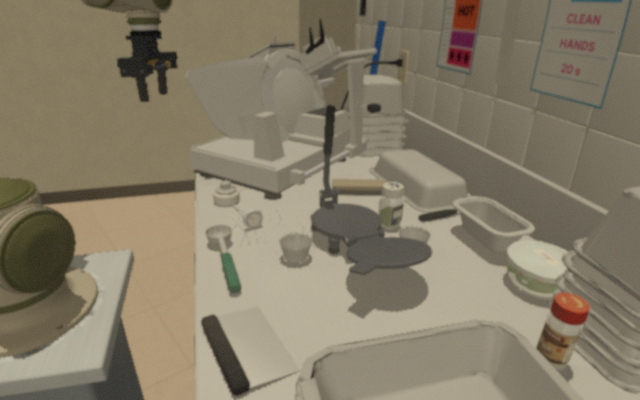

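The scene view shows the lower plate at about (335,202), the open upper plate at (385,241) with its tab at (370,268), and the lever running from (310,180) up to (308,98). The side view shows the same: plates at (346,222) and (388,252), tab at (362,268), lever from (328,195) up to (330,108).

```bash
cat > h.py <<'E'
import numpy as np,cv2
from workcell import vision,monitor
def cloud(n,d,T=None):
    c=vision.get_calibration(n);K=np.array([[c['fx'],0,c['cx']],[0,c['fy'],c['cy']],[0,0,1]])
    v,u=np.mgrid[:400,:640];uv=np.stack([u,v],-1).reshape(-1,1,2).astype(float)
    r=cv2.undistortPoints(uv,K,np.array([c['k1'],0,0,0,0.])).reshape(400,640,2)
    P=np.dstack([r*d[...,None],d]);T=c['pose'] if T is None else T
    return P@T[:3,:3].T+T[:3,3]
E
python3 - <<'E'
from h import *
for n,lo,up,lev in(("scene",(335,200),(385,241),[(308,100),(307,120),(306,150),(310,175)]),("side",(346,222),(388,252),[(330,112),(329,135),(327,180)])):
    p=cv2.imread(f"pics/{n}0.png");d=np.load(f"pics/{n}0.npy");W=cloud(n,d)
    m=((p.max(2)<75)&(d>0)).astype(np.uint8)
    m[(W[...,2]<.03)|(W[...,2]>.3)]=0
    k,l=cv2.connectedComponents(m)
    print(n,W[lo[1],lo[0]],W[up[1],up[0]],p[up[1],up[0]])
    for u,v in lev: print('lever',(u,v),[W[v,u+i].round(3).tolist() for i in(-3,0,3)])
    Q=W[m>0];Q=Q[(np.linalg.norm(Q[:,:2]-W[lo[1],lo[0],:2],axis=1)<.35)]
    for name,s in(("lo",lo),("up",up)):
        c=W[s[1],s[0]];R=Q[np.linalg.norm(Q-c,axis=1)<.05]
        A=np.c_[R[:,:2],np.ones(len(R))];f=np.linalg.lstsq(A,R[:,2],rcond=None)[0]
        res=(Q@[-f[0],-f[1],1]-f[2])
        F=Q[(abs(res)<.006)&(np.linalg.norm(Q-c,axis=1)<.12)]
        ctr,rad=cv2.minEnclosingCircle(F[:,:2].astype(np.float32))
        print(name,'plane',f.round(3),'n',len(F),'mean',F.mean(0).round(4),'circ',np.round(ctr,4),round(rad,4))
    dbg=p.copy();dbg[m>0]=(0,0,255);cv2.imwrite(f"pics/{n}m.png",np.vstack([dbg[150:300,200:500],p[150:300,200:500]]).repeat(2,0).repeat(2,1)[:600])
E
```

```text
scene [0.59473597 0.09783704 0.04220368] [ 0.60761918 -0.07795589  0.06706912] [49 52 54]
lever (308, 100) [[0.573, 0.2, 0.258], [0.579, 0.197, 0.259], [0.584, 0.193, 0.259]]
lever (307, 120) [[0.573, 0.205, 0.205], [0.578, 0.199, 0.207], [0.586, 0.201, 0.203]]
lever (306, 150) [[0.574, 0.214, 0.115], [0.58, 0.21, 0.116], [0.646, 0.316, 0.02]]
lever (310, 175) [[0.572, 0.191, 0.057], [0.581, 0.192, 0.053], [0.595, 0.202, 0.04]]
lo plane [0.001 0.001 0.041] n 2607 mean [0.5926 0.0992 0.0414] circ [0.6029 0.1004] 0.1109
up plane [ 0.031 -0.251  0.03 ] n 2992 mean [ 0.6034 -0.0694  0.0657] circ [ 0.5879 -0.0537] 0.1006
side [0.58764757 0.08726451 0.04379709] [ 0.60532681 -0.08182691  0.07116286] [81 88 90]
lever (330, 112) [[0.573, 0.197, 0.252], [0.579, 0.197, 0.251], [0.585, 0.194, 0.252]]
lever (329, 135) [[0.574, 0.205, 0.199], [0.58, 0.201, 0.2], [0.587, 0.204, 0.199]]
lever (327, 180) [[0.575, 0.216, 0.089], [0.582, 0.213, 0.089], [0.653, 0.418, 0.001]]
lo plane [0. 0. 0.] n 0 mean [nan nan nan] circ [0. 0.] 0.0
up plane [0. 0. 0.] n 0 mean [nan nan nan] circ [0. 0.] 0.0<stdin>:16: RuntimeWarning: Mean of empty slice.
  ret = um.true_divide(
```

View pics/scenem.png

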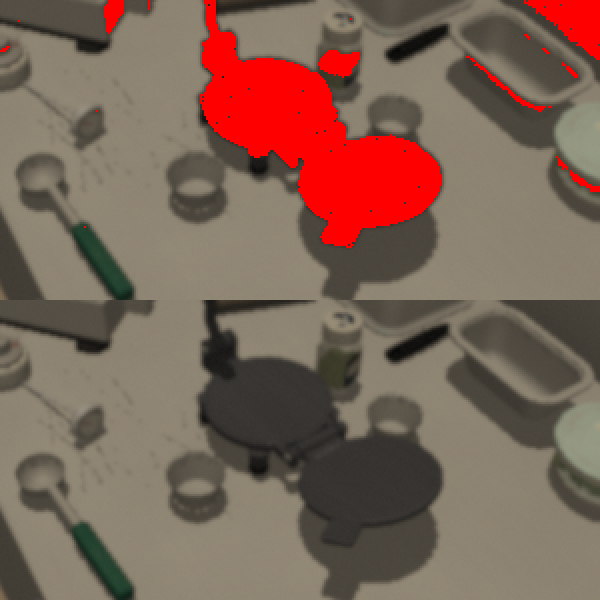

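```bash
cat >> h.py <<'E'
from scipy.spatial.transform import Rotation as Ro
def rot(s): q=s['ee_rot'];return Ro.from_quat([q[1],q[2],q[3],q[0]])
def frame(yaw,pitch):  # tool z along yaw azimuth, pitch below horizontal; tool y horizontal left
    z=np.array([np.cos(pitch)*np.cos(yaw),np.cos(pitch)*np.sin(yaw),-np.sin(pitch)]);y=np.array([-np.sin(yaw),np.cos(yaw),0])
    return Ro.from_matrix(np.c_[np.cross(y,z),y,z])
def go(p,R=None):
    s=monitor.sense();r=rot(s);d=r.inv().apply(np.array(p)-s['tcp_pos'])/.5
    t=np.zeros(3) if R is None else (r.inv()*R).as_rotvec()/np.pi
    print('shift',d.round(4).tolist(),'turn',t.round(4).tolist(),'mm',(np.linalg.norm(d)*500).round(),'deg',(np.linalg.norm(t)*180).round(1))
E
python3 - <<'E'
from h import *
p=cv2.imread("pics/scene0.png");d=np.load("pics/scene0.npy");W=cloud("scene",d);z=W[...,2]
mk=(p.max(2)<75)
# lower plate circle
for nm,c in(("lo",(.593,.099)),("up",(.603,-.069))):
    if nm=="lo": m=mk&(abs(z-.0425)<.006)
    else: m=mk&(abs(z-(.03+.031*W[...,0]-.251*W[...,1]))<.008)
    m&=np.hypot(W[...,0]-c[0],W[...,1]-c[1])<.1
    m=cv2.morphologyEx(m.astype(np.uint8),cv2.MORPH_OPEN,np.ones((15,15)))
    cs=max(cv2.findContours(m,cv2.RETR_EXTERNAL,cv2.CHAIN_APPROX_NONE)[0],key=len)[:,0]
    Q=W[cs[:,1],cs[:,0],:2];A=np.c_[2*Q,np.ones(len(Q))]
    f=np.linalg.lstsq(A,(Q**2).sum(1),rcond=None)[0];print(nm,f[:2].round(4),np.sqrt(f[2]+f[0]**2+f[1]**2).round(4))
for nm,(u0,u1,v0,v1) in {"ram0":(283,315,226,255),"ram1":(383,412,198,222)}.items():
    P=W[v0:v1,u0:u1].reshape(-1,3);P=P[(P[:,2]>.015)&(P[:,2]<.05)];print(nm,P.min(0).round(3),P.max(0).round(3))
T=W[262:274,358:382][mk[262:274,358:382]];T=T[T[:,2]>.04];print("tab",T.min(0).round(3),T.max(0).round(3),W[268,370].round(3))
S=W[60:180,120:310].reshape(-1,3);S=S[(S[:,2]>.03)&(S[:,1]>.2)];print("slicer",np.percentile(S,2,axis=0).round(3))
print("tgt");go((.40,-.17,.25),frame(.12,np.radians(30)))
go((.45,.0,.30),frame(.12,np.radians(60)))
E
```

```text
lo [0.5926 0.0976] 0.0593
up [ 0.6052 -0.0687] 0.0672
ram0 [0.438 0.015 0.015] [0.503 0.08  0.038]
ram1 [ 0.681 -0.014  0.015] [0.746 0.052 0.038]
tab [ 0.157 -0.583  0.068] [ 0.566 -0.105  0.807] [ 0.536 -0.129  0.079]
slicer [0.293 0.21  0.035]
tgt
shift [-0.8688, -1.13, -0.0224] turn [-0.0814, -0.3267, -0.1402] mm 713.0 deg 65.6
shift [-0.8402, -0.7769, -0.1229] turn [-0.0409, -0.1635, -0.1513] mm 575.0 deg 40.8
```

Run:
```python
from h import *
go((.22,.3,.36));go((.38,0,.36),frame(.12,np.radians(60)));
```

```text
shift [-0.1956, -0.3819, -0.2431] turn [0.0, 0.0, 0.0] mm 247.0 deg 0.0
shift [-0.7095, -0.8272, -0.2428] turn [-0.0409, -0.1635, -0.1513] mm 558.0 deg 40.8
```

```bash
python3 -m handwheel '[[[-0.1,-0.19,-0.24],[0,0,0]],[[-0.1,-0.19,-0.24],[0,0,0]],[[-0.2,-0.38,-0.24],[0,0,0]],[[-0.2,-0.38,-0.24],[0,0,0]],[[-0.2,-0.38,-0.24],[0,0,0]],[[-0.71,-0.83,-0.24],[-0.04,-0.16,-0.15]],[[-0.71,-0.83,-0.24],[-0.04,-0.16,-0.15]],[[-0.71,-0.83,-0.24],[-0.04,-0.16,-0.15]],[[-0.71,-0.83,-0.24],[-0.04,-0.16,-0.15]],[[-0.71,-0.83,-0.24],[-0.04,-0.16,-0.15]]]' 1
python3 - <<'E'
from h import *
s=monitor.sense();print(s['qpos'].round(3),s['joint_vel'].round(2))
go((.38,0,.36),frame(.12,np.radians(60)));go((.42,-.17,.2),frame(.12,np.radians(30)))
E
```

```text
clock: 1.1
tcp_pos: [0.3172, 0.1228, 0.3575]
ee_rot: [0.222, -0.029, 0.975, 0.019]
ft_force: [0.1, 0.6, 0.2]
grip_width: 0.0103
gripper_force: 0.0
[-0.035 -0.293  1.747  0.068  1.243 -1.672] [-1.47 -0.33  0.39  0.82 -0.62 -2.18]
shift [-0.1036, -0.253, 0.0373] turn [-0.0014, -0.0238, -0.0193] mm 138.0 deg 5.5
shift [-0.0209, -0.6051, 0.3431] turn [-0.0064, -0.1904, -0.0186] mm 348.0 deg 34.5
```

```bash
python3 -m handwheel '[[[-0.08,-0.23,0.04],[0,-0.02,-0.02]],[[-0.08,-0.23,0.04],[0,-0.02,-0.02]],[[-0.08,-0.23,0.04],[0,-0.02,-0.02]],[[-0.02,-0.6,0.34],[-0.006,-0.19,-0.018]],[[-0.02,-0.6,0.34],[-0.006,-0.19,-0.018]],[[-0.02,-0.6,0.34],[-0.006,-0.19,-0.018]],[[-0.02,-0.6,0.34],[-0.006,-0.19,-0.018]],[[-0.02,-0.6,0.34],[-0.006,-0.19,-0.018]],[[-0.02,-0.6,0.34],[-0.006,-0.19,-0.018]],[[-0.02,-0.6,0.34],[-0.006,-0.19,-0.018]]]'
python3 - <<'E'
from h import *
s=monitor.sense();print(s['qpos'].round(3),s['joint_vel'].round(2))
go((.42,-.17,.2),frame(.12,np.radians(30)));go((.44,-.135,.10),frame(.12,np.radians(30)));go((.44,-.135,.10),frame(.12,np.radians(20)))
E
```

```text
clock: 2.1
tcp_pos: [0.4632, -0.0589, 0.3457]
ee_rot: [0.472, -0.032, 0.881, 0.026]
ft_force: [0.1, -0.7, 0.4]
grip_width: 0.0003
gripper_force: 0.0
[-0.75  -0.149  1.941  0.978  0.845 -2.883] [-0.    0.09 -0.14  0.02  0.04  0.  ]
shift [0.2974, -0.219, 0.0728] turn [-0.0083, -0.0198, -0.0108] mm 188.0 deg 4.3
shift [0.4397, -0.1555, 0.2219] turn [-0.0083, -0.0198, -0.0108] mm 258.0 deg 4.3
shift [0.4397, -0.1555, 0.2219] turn [-0.0092, -0.0753, -0.0101] mm 258.0 deg 13.8
```

```bash
python3 -m handwheel '[[[0.05,0,0],[0,0,0.6]],[[0.05,0,0],[0,0,0.6]],[[0.05,0,0],[0,0,0.6]],[[0.05,0,0],[0,0,0.6]],[[0.05,0,0],[0,0,0.6]],[[0.05,0,0],[0,0,0.6]],[[0.05,0,0],[0,0,0.6]],[[0.05,0,0],[0,0,0.6]],[[0.05,0,0],[0,0,0.6]],[[0.05,0,0],[0,0,0.6]]]'
cat >> h.py <<'E'
def fr2(yaw,pitch): return frame(yaw,pitch)*Ro.from_euler('z',np.pi)
E
python3 - <<'E'
from h import *
s=monitor.sense();print(s['qpos'].round(3),s['joint_vel'].round(2))
go((.42,-.17,.2),fr2(.12,np.radians(30)));go((.44,-.135,.10),fr2(.12,np.radians(30)));go((.44,-.135,.10),fr2(.12,np.radians(20)))
E
```

```text
clock: 3.1
tcp_pos: [0.4489, -0.0597, 0.3243]
ee_rot: [0.327, 0.58, 0.664, 0.341]
ft_force: [0.5, 0.9, 0.4]
grip_width: 0.0005
gripper_force: 0.0
[-0.795 -0.154  2.012  1.036  0.846 -1.481] [ 0.    0.   -0.    0.    0.    1.49]
shift [-0.2029, -0.2593, 0.0733] turn [-0.0099, 0.0222, 0.5092] mm 169.0 deg 91.8
shift [-0.1304, -0.3971, 0.2224] turn [-0.0099, 0.0222, 0.5092] mm 237.0 deg 91.8
shift [-0.1304, -0.3971, 0.2224] turn [-0.0543, 0.0653, 0.5075] mm 237.0 deg 92.6
```

```bash
python3 -m handwheel '[[[-0.2,-0.26,0.07],[-0.01,0.022,0.5]],[[-0.2,-0.26,0.07],[-0.01,0.022,0.5]],[[-0.2,-0.26,0.07],[-0.01,0.022,0.5]],[[-0.2,-0.26,0.07],[-0.01,0.022,0.5]],[[-0.2,-0.26,0.07],[-0.01,0.022,0.5]],[[-0.2,-0.26,0.07],[-0.01,0.022,0.5]],[[-0.2,-0.26,0.07],[-0.01,0.022,0.5]],[[-0.2,-0.26,0.07],[-0.01,0.022,0.5]],[[-0.2,-0.26,0.07],[-0.01,0.022,0.5]],[[-0.2,-0.26,0.07],[-0.01,0.022,0.5]]]'
python3 - <<'E'
from h import *
s=monitor.sense();print(s['qpos'].round(3),s['joint_vel'].round(2))
go((.42,-.17,.2),fr2(.12,np.radians(30)));go((.44,-.135,.10),fr2(.12,np.radians(30)));go((.44,-.135,.10),fr2(.12,np.radians(20)))
p,d=vision.grab_frame("side");cv2.imwrite("pics/side1.png",p)
E
```

```text
clock: 4.1
tcp_pos: [0.4189, -0.1694, 0.2012]
ee_rot: [-0.006, 0.861, 0.096, 0.499]
ft_force: [0.2, -0.2, -0.3]
grip_width: 0.0003
gripper_force: 0.0
[-1.193  0.19   2.225  1.37   1.023 -0.82 ] [-0.03  0.03  0.05  0.1   0.03  1.36]
shift [-0.0012, 0.0014, 0.0031] turn [-0.0008, 0.0007, 0.0323] mm 2.0 deg 5.8
shift [-0.1427, -0.0777, 0.1452] turn [-0.0008, 0.0007, 0.0323] mm 109.0 deg 5.8
shift [-0.1427, -0.0777, 0.1452] turn [-0.0036, 0.0562, 0.0322] mm 109.0 deg 11.7
```

View pics/side1.png

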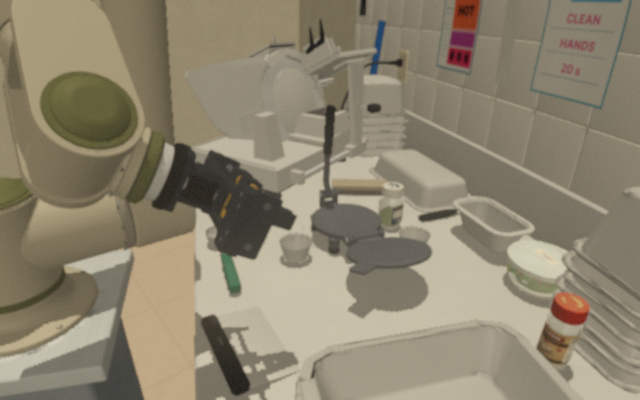

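The side view shows the gripper, shut, at about (285,215), with the tab at (362,268) ahead of it and the press untouched.

Run:
```python
from h import *
go((.45,-.140,.048),fr2(.12,np.radians(25)))
```

```text
shift [-0.2246, -0.0717, 0.2134] turn [-0.0021, 0.0284, 0.0299] mm 159.0 deg 7.4
```

```bash
python3 -m handwheel '[[[-0.05,-0.02,0.05],[0,0.007,0.01]],[[-0.11,-0.035,0.1],[-0.001,0.014,0.015]],[[-0.17,-0.055,0.16],[-0.002,0.02,0.02]],[[-0.2,-0.07,0.2],[-0.002,0.028,0.03]],[[-0.224,-0.072,0.213],[-0.002,0.028,0.03]],[[-0.224,-0.072,0.213],[-0.002,0.028,0.03]],[[-0.224,-0.072,0.213],[-0.002,0.028,0.03]]]'
python3 - <<'E'
from h import *
s=monitor.sense();print(s['qpos'].round(3),s['joint_vel'].round(2))
go((.548,-.128,.045),fr2(.12,np.radians(25)))
p,d=vision.grab_frame("side");cv2.imwrite("pics/side2.png",p[180:330,200:480].repeat(2,0).repeat(2,1))
E
```

```text
clock: 4.85
tcp_pos: [0.4502, -0.1415, 0.0486]
ee_rot: [-0.029, 0.842, 0.057, 0.536]
ft_force: [-0.4, 0.2, 0.9]
grip_width: 0.0001
gripper_force: 0.0
[-1.074  0.833  2.421  1.992  1.177 -1.697] [-0.   -0.05  0.    0.   -0.    0.01]
shift [0.0772, -0.0021, 0.1819] turn [-0.0003, 0.0002, 0.0044] mm 99.0 deg 0.8
```

View pics/side2.png

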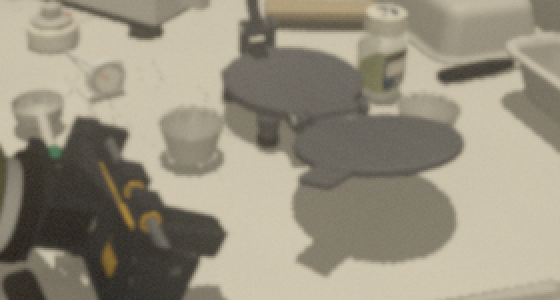

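The crop shows the shut fingertips at (220,230), a little outside and below the tab at (330,178); the tab's underside is clear.

```bash
python3 -m handwheel '[[[0.02,0,0.045],[0,0,0]],[[0.04,0,0.09],[0,0,0]],[[0.058,0,0.135],[0,0,0]],[[0.077,-0.002,0.182],[0,0,0.004]],[[0.077,-0.002,0.182],[0,0,0.004]],[[0.077,-0.002,0.182],[0,0,0.004]]]'
cat > arc.py <<'E'
from h import *
import sys
yaw=.12;Y=np.array([-np.sin(yaw),np.cos(yaw),0]);X=np.array([np.cos(yaw),np.sin(yaw),0]);Z=np.array([0,0,1.])
C=np.array([.593,.098,0]);H=C-.087*Y+.046*Z
def pt(th,xo=-.074,r=.133,face=.007):
    u=np.cos(th)*Y+np.sin(th)*Z;n=-np.sin(th)*Y+np.cos(th)*Z
    h=.009*abs(np.cos(th))+.0175*abs(np.sin(th))
    return H+xo*X+r*u+(face+h)*n
def rows(ths,**k):
    s=monitor.sense();r=rot(s)
    for t in ths: print(round(t,2),(r.inv().apply(pt(t,**k)-s['tcp_pos'])/.5).round(3).tolist(),pt(t,**k).round(3))
E
python3 - <<'E'
from arc import *
s=monitor.sense();print(s['qpos'].round(3))
rows([2.9,2.8,2.7,2.6,2.5,2.4,2.3,2.2,2.0,1.8])
E
```

```text
clock: 5.5
tcp_pos: [0.5475, -0.1278, 0.046]
ee_rot: [-0.032, 0.842, 0.052, 0.537]
ft_force: [-0.5, -0.2, 0.4]
grip_width: 0.0
gripper_force: 0.0
[-0.783  0.771  2.184  2.157  1.025 -1.402]
2.9 [0.021, 0.004, -0.014] [ 0.546 -0.13   0.058]
2.8 [0.043, 0.002, -0.024] [ 0.546 -0.129  0.07 ]
2.7 [0.064, -0.004, -0.034] [ 0.545 -0.126  0.082]
2.6 [0.086, -0.011, -0.044] [ 0.545 -0.123  0.094]
2.5 [0.107, -0.021, -0.054] [ 0.544 -0.118  0.106]
2.4 [0.127, -0.033, -0.063] [ 0.544 -0.112  0.117]
2.3 [0.147, -0.047, -0.072] [ 0.543 -0.104  0.128]
2.2 [0.165, -0.064, -0.081] [ 0.542 -0.096  0.138]
2.0 [0.198, -0.104, -0.096] [ 0.539 -0.076  0.156]
1.8 [0.223, -0.152, -0.108] [ 0.537 -0.052  0.17 ]
```

```bash
python3 -m handwheel '[[[0.01,0.002,-0.007],[0,0,0]],[[0.016,0.003,-0.01],[0,0,0]],[[0.021,0.004,-0.014],[0,0,0]],[[0.027,0.003,-0.016],[0,0,0]],[[0.032,0.003,-0.019],[0,0,0]],[[0.043,0.002,-0.024],[0,0,0]],[[0.053,-0.001,-0.029],[0,0,0]],[[0.064,-0.004,-0.034],[0,0,0]],[[0.075,-0.007,-0.039],[0,0,0]],[[0.086,-0.011,-0.044],[0,0,0]]]'
python3 - <<'E'
from arc import *
s=monitor.sense();print(s['qpos'].round(3))
rows([2.6,2.5,2.4,2.3,2.2,2.1,2.0,1.9,1.8,1.7,1.6])
p,d=vision.grab_frame("side");cv2.imwrite("pics/side3.png",p[180:330,200:480].repeat(2,0).repeat(2,1))
E
```

```text
clock: 6.5
tcp_pos: [0.5456, -0.1228, 0.0934]
ee_rot: [-0.032, 0.842, 0.051, 0.536]
ft_force: [-1.4, -1.0, -3.9]
grip_width: 0.0005
gripper_force: 1.6
[-0.776  0.629  2.178  2.081  0.944 -1.248]
2.6 [0.001, -0.001, -0.002] [ 0.545 -0.123  0.094]
2.5 [0.022, -0.01, -0.012] [ 0.544 -0.118  0.106]
2.4 [0.042, -0.022, -0.021] [ 0.544 -0.112  0.117]
2.3 [0.062, -0.037, -0.03] [ 0.543 -0.104  0.128]
2.2 [0.08, -0.054, -0.039] [ 0.542 -0.096  0.138]
2.1 [0.097, -0.073, -0.047] [ 0.541 -0.087  0.147]
2.0 [0.113, -0.094, -0.054] [ 0.539 -0.076  0.156]
1.9 [0.126, -0.117, -0.06] [ 0.538 -0.065  0.163]
1.8 [0.138, -0.142, -0.066] [ 0.537 -0.052  0.17 ]
1.7 [0.147, -0.168, -0.07] [ 0.535 -0.039  0.175]
1.6 [0.153, -0.196, -0.073] [ 0.533 -0.026  0.178]
```

View pics/side3.png

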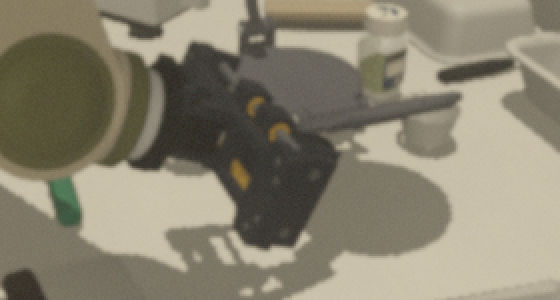

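The crop shows the plate, now edge-on around (390,110), turning up with the gripper, and the press has not moved. Carrying on along the arc.

```bash
python3 -m handwheel '[[[0.011,-0.005,-0.006],[0,0,0]],[[0.022,-0.01,-0.012],[0,0,0]],[[0.032,-0.016,-0.016],[0,0,0]],[[0.042,-0.022,-0.021],[0,0,0]],[[0.052,-0.029,-0.026],[0,0,0]],[[0.062,-0.037,-0.03],[0,0,0]],[[0.08,-0.054,-0.039],[0,0,0]],[[0.097,-0.073,-0.047],[0,0,0]],[[0.113,-0.094,-0.054],[0,0,0]],[[0.126,-0.117,-0.06],[0,0,0]]]'
python3 - <<'E'
from arc import *
s=monitor.sense();print(s['qpos'].round(3))
rows([1.8,1.7,1.6,1.5,1.4,1.3,1.2,1.1,1.0])
E
```

```text
clock: 7.55
tcp_pos: [0.538, -0.0642, 0.1633]
ee_rot: [-0.032, 0.842, 0.051, 0.536]
ft_force: [-0.6, -1.1, -2.2]
grip_width: 0.0005
gripper_force: 1.2
[-0.652  0.408  2.196  2.064  0.801 -1.049]
1.8 [0.011, -0.024, -0.005] [ 0.537 -0.052  0.17 ]
1.7 [0.02, -0.05, -0.01] [ 0.535 -0.039  0.175]
1.6 [0.027, -0.078, -0.013] [ 0.533 -0.026  0.178]
1.5 [0.031, -0.104, -0.015] [ 0.532 -0.013  0.18 ]
1.4 [0.033, -0.129, -0.015] [ 0.53  -0.     0.181]
1.3 [0.032, -0.156, -0.015] [0.529 0.013 0.181]
1.2 [0.029, -0.182, -0.014] [0.527 0.026 0.18 ]
1.1 [0.024, -0.208, -0.011] [0.526 0.039 0.177]
1.0 [0.016, -0.234, -0.008] [0.524 0.052 0.172]
```

```bash
python3 -m handwheel '[[[0.006,-0.012,-0.003],[0,0,0]],[[0.011,-0.024,-0.005],[0,0,0]],[[0.02,-0.05,-0.01],[0,0,0]],[[0.027,-0.078,-0.013],[0,0,0]],[[0.031,-0.104,-0.015],[0,0,0]],[[0.033,-0.129,-0.015],[0,0,0]],[[0.032,-0.156,-0.015],[0,0,0]],[[0.031,-0.169,-0.015],[0,0,0]],[[0.029,-0.182,-0.014],[0,0,0]],[[0.029,-0.182,-0.014],[0,0,0]]]'
python3 - <<'E'
from arc import *
s=monitor.sense();print(s['qpos'].round(3))
rows([1.1,1.0,.9,.8,.7,.6,.5,.4,.3,.2,.1,0])
p,d=vision.grab_frame("scene");cv2.imwrite("pics/sc4.png",p[100:300,200:480].repeat(2,0).repeat(2,1))
E
```

```text
clock: 8.55
tcp_pos: [0.527, 0.0262, 0.1787]
ee_rot: [-0.033, 0.842, 0.051, 0.536]
ft_force: [0.5, -0.9, -0.3]
grip_width: 0.0003
gripper_force: 0.0
[-0.404  0.34   2.241  2.338  0.684 -1.134]
1.1 [-0.004, -0.026, 0.002] [0.526 0.039 0.177]
1.0 [-0.011, -0.052, 0.006] [0.524 0.052 0.172]
0.9 [-0.022, -0.077, 0.011] [0.523 0.064 0.167]
0.8 [-0.035, -0.101, 0.017] [0.521 0.076 0.159]
0.7 [-0.05, -0.124, 0.024] [0.52  0.088 0.151]
0.6 [-0.068, -0.145, 0.032] [0.518 0.098 0.141]
0.5 [-0.088, -0.164, 0.042] [0.517 0.108 0.13 ]
0.4 [-0.11, -0.181, 0.052] [0.516 0.116 0.118]
0.3 [-0.133, -0.195, 0.063] [0.515 0.123 0.105]
0.2 [-0.158, -0.206, 0.075] [0.515 0.128 0.091]
0.1 [-0.184, -0.214, 0.087] [0.514 0.132 0.077]
0 [-0.211, -0.219, 0.099] [0.514 0.135 0.062]
```

View pics/sc4.png

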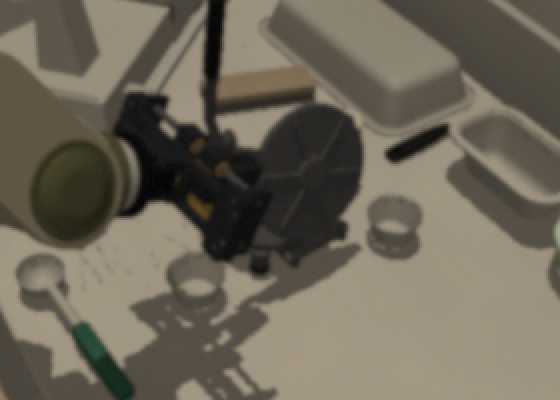

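The crop shows the plate at about (310,170), past upright with its ribbed face to the camera and the gripper still behind it; cups and press are in place.

```bash
python3 -m handwheel '[[[-0.004,-0.026,0.002],[0,0,0]],[[-0.011,-0.052,0.006],[0,0,0]],[[-0.022,-0.077,0.011],[0,0,0]],[[-0.035,-0.101,0.017],[0,0,0]],[[-0.05,-0.124,0.024],[0,0,0]],[[-0.068,-0.145,0.032],[0,0,0]],[[-0.088,-0.164,0.042],[0,0,0]],[[-0.11,-0.181,0.052],[0,0,0]],[[-0.12,-0.19,0.057],[0,0,0]],[[-0.133,-0.195,0.063],[0,0,0]]]'
python3 - <<'E'
from arc import *
s=monitor.sense();print(s['qpos'].round(3))
rows([.3,.2,.1,0,-.1])
E
```

```text
clock: 9.6
tcp_pos: [0.5159, 0.1225, 0.1051]
ee_rot: [-0.033, 0.842, 0.051, 0.536]
ft_force: [0.2, 0.9, 0.4]
grip_width: 0.0005
gripper_force: 0.4
[-0.078  0.591  2.31   2.911  0.899 -1.51 ]
0.3 [-0.0, -0.001, -0.001] [0.515 0.123 0.105]
0.2 [-0.025, -0.012, 0.011] [0.515 0.128 0.091]
0.1 [-0.052, -0.02, 0.023] [0.514 0.132 0.077]
0 [-0.078, -0.025, 0.036] [0.514 0.135 0.062]
-0.1 [-0.1, -0.027, 0.046] [0.514 0.136 0.05 ]
```

```bash
python3 -m handwheel '[[[-0.012,-0.006,0.005],[0,0,0]],[[-0.025,-0.012,0.011],[0,0,0]],[[-0.038,-0.016,0.017],[0,0,0]],[[-0.052,-0.02,0.023],[0,0,0]],[[-0.052,-0.02,0.023],[0,0,0]]]'
python3 - <<'E'
from arc import *
s=monitor.sense();print(s['qpos'].round(3))
rows([.1,0,-.1])
p,d=vision.grab_frame("side");cv2.imwrite("pics/s5.png",p[100:300,200:480].repeat(2,0).repeat(2,1))
E
```

```text
clock: 10.1
tcp_pos: [0.5137, 0.1323, 0.0755]
ee_rot: [-0.033, 0.843, 0.051, 0.535]
ft_force: [0.8, -0.4, -0.1]
grip_width: 0.0005
gripper_force: 0.0
[-0.043  0.695  2.325  2.966  1.011 -1.547]
0.1 [0.003, 0.0, -0.0] [0.514 0.132 0.077]
0 [-0.024, -0.005, 0.013] [0.514 0.135 0.062]
-0.1 [-0.045, -0.007, 0.023] [0.514 0.136 0.05 ]
```

View pics/s5.png

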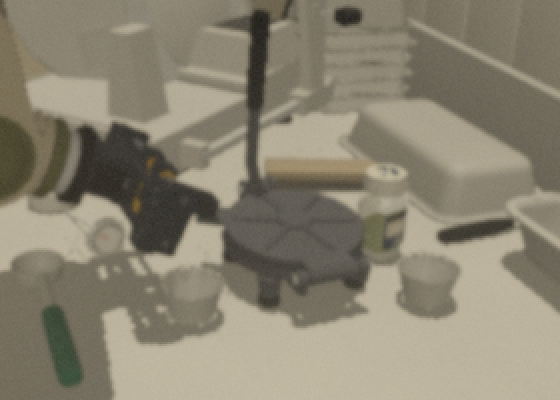

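The crop shows the plate almost flat on the lower plate at (295,230), with the fingertips on the tab at about (225,208). I'll creep down until it seats.

```bash
python3 -m handwheel '[[[-0.004,-0.001,0.002],[0,0,0]],[[-0.008,-0.002,0.004],[0,0,0]],[[-0.011,-0.003,0.006],[0,0,0]],[[-0.014,-0.003,0.007],[0,0,0]],[[-0.014,-0.003,0.007],[0,0,0]]]'
python3 - <<'E'
from arc import *
rows([0,-.1])
E
```

```text
clock: 10.65
tcp_pos: [0.5139, 0.1337, 0.0687]
ee_rot: [-0.032, 0.842, 0.051, 0.536]
ft_force: [-0.4, -0.7, 0.4]
grip_width: 0.0005
gripper_force: 0.2
0 [-0.012, -0.002, 0.006] [0.514 0.135 0.062]
-0.1 [-0.033, -0.004, 0.016] [0.514 0.136 0.05 ]
```

```bash
python3 -m handwheel '[[[-0.003,0,0.0015],[0,0,0]],[[-0.006,-0.001,0.003],[0,0,0]],[[-0.006,-0.001,0.003],[0,0,0]]]'; python3 -m handwheel '[[[-0.003,0,0.0015],[0,0,0]],[[-0.006,-0.001,0.003],[0,0,0]],[[-0.006,-0.001,0.003],[0,0,0]]]'
python3 - <<'E'
from h import *
p,d=vision.grab_frame("side");np.save("pics/s6.npy",d);W=cloud("side",d)
for u,v in[(335,212),(348,208),(360,222),(340,222),(370,215)]:print(W[v,u].round(4),p[v,u])
E
```

```text
clock: 10.95
tcp_pos: [0.5139, 0.1341, 0.0653]
ee_rot: [-0.032, 0.842, 0.051, 0.536]
ft_force: [0.2, -0.4, 1.5]
grip_width: 0.0001
gripper_force: 0.4
clock: 11.25
tcp_pos: [0.5142, 0.1343, 0.064]
ee_rot: [-0.032, 0.841, 0.05, 0.538]
ft_force: [-6.9, -4.4, 16.9]
grip_width: 0.0003
gripper_force: 8.3
[0.5695 0.1084 0.0591] [76 84 87]
[0.5996 0.1119 0.0634] [86 92 97]
[0.6065 0.0562 0.0576] [77 85 89]
[0.5666 0.0651 0.058 ] [ 85  97 100]
[0.6374 0.0791 0.0584] [ 88  96 100]
```

Seated: 17 N on the tab and the plate's ribbed face level at about z = 58 mm. I'll back off and re-orient for the lever.

Run:
```python
from h import *
R=fr2(.12,np.radians(60))*Ro.from_euler('z',np.pi/2)
go((.51,.134,.12));go((.44,.13,.33));go((.44,.13,.33),R)
```

```text
shift [0.0981, -0.0004, -0.0545] turn [0.0, 0.0, 0.0] mm 56.0 deg 0.0
shift [0.4209, -0.0091, -0.3575] turn [0.0, 0.0, 0.0] mm 276.0 deg 0.0
shift [0.4209, -0.0091, -0.3575] turn [-0.1531, -0.1536, 0.4824] mm 276.0 deg 95.2
```

```bash
python3 -m handwheel '[[[0.02,0,-0.01],[0,0,0]],[[0.05,0,-0.027],[0,0,0]],[[0.1,0,-0.055],[0,0,0]],[[0.42,-0.009,-0.36],[-0.153,-0.154,0.482]],[[0.42,-0.009,-0.36],[-0.153,-0.154,0.482]],[[0.42,-0.009,-0.36],[-0.153,-0.154,0.482]],[[0.42,-0.009,-0.36],[-0.153,-0.154,0.482]],[[0.42,-0.009,-0.36],[-0.153,-0.154,0.482]],[[0.42,-0.009,-0.36],[-0.153,-0.154,0.482]],[[0.42,-0.009,-0.36],[-0.153,-0.154,0.482]]]'
python3 - <<'E'
from h import *
s=monitor.sense();print(s['qpos'].round(3))
R=fr2(.12,np.radians(60))*Ro.from_euler('z',np.pi/2)
go((.44,.13,.33),R);go((.585,.25,.38),R)
E
```

```text
clock: 12.3
tcp_pos: [0.4645, 0.1116, 0.2479]
ee_rot: [-0.035, 0.853, -0.155, 0.497]
ft_force: [0.7, -0.5, -0.4]
grip_width: 0.0001
gripper_force: 0.0
[ 0.069  0.072  2.139  4.114  0.186 -2.194]
shift [0.1041, -0.0589, -0.1282] turn [-0.1037, -0.1499, 0.3573] mm 88.0 deg 72.2
shift [0.2487, -0.3746, 0.0481] turn [-0.1037, -0.1499, 0.3573] mm 226.0 deg 72.2
```

```bash
python3 -m handwheel '[[[0.1,-0.06,-0.13],[-0.104,-0.15,0.357]],[[0.1,-0.06,-0.13],[-0.104,-0.15,0.357]],[[0.1,-0.06,-0.13],[-0.104,-0.15,0.357]],[[0.1,-0.06,-0.13],[-0.104,-0.15,0.357]],[[0.1,-0.06,-0.13],[-0.104,-0.15,0.357]],[[0.1,-0.06,-0.13],[-0.104,-0.15,0.357]],[[0.1,-0.06,-0.13],[-0.104,-0.15,0.357]],[[0.1,-0.06,-0.13],[-0.104,-0.15,0.357]],[[0.1,-0.06,-0.13],[-0.104,-0.15,0.357]],[[0.1,-0.06,-0.13],[-0.104,-0.15,0.357]]]'
python3 - <<'E'
from h import *
s=monitor.sense();print(s['qpos'].round(3),s['joint_vel'].round(2))
R=fr2(.12,np.radians(60))*Ro.from_euler('z',np.pi/2)
go((.44,.13,.33),R);go((.585,.25,.38),R)
E
```

```text
clock: 13.3
tcp_pos: [0.416, -0.0177, 0.2391]
ee_rot: [0.103, 0.863, -0.184, 0.46]
ft_force: [0.2, -0.2, 0.6]
grip_width: 0.0003
gripper_force: 0.0
[-0.222 -0.033  2.23   4.562  0.175 -2.883] [-0.23  0.03  0.11 -0.    0.   -0.  ]
shift [0.1101, -0.2873, -0.1674] turn [-0.0146, -0.1954, 0.3596] mm 175.0 deg 73.7
shift [0.2877, -0.6245, -0.0873] turn [-0.0146, -0.1954, 0.3596] mm 347.0 deg 73.7
```

Run:
```python
from h import *
for n in("scene","side"):
    W=cloud(n,np.load(f"pics/{n}0.npy")).reshape(-1,3)
    for y0 in(.24,.27,.3,.33,.36,.4):
        print(n,y0,[(round(x0,2),(lambda q:(len(q),q.max().round(3)) if len(q) else 0)(W[(W[:,0]>x0)&(W[:,0]<x0+.06)&(W[:,1]>y0)&(W[:,1]<y0+.03)&(W[:,2]<.6),2])) for x0 in np.arange(.35,.8,.06)])
s=monitor.sense()
print(rot(s).as_matrix().round(2))
```

```text
scene 0.24 [(np.float64(0.35), (204, np.float64(0.017))), (np.float64(0.41), (204, np.float64(0.002))), (np.float64(0.47), (195, np.float64(0.002))), (np.float64(0.53), (170, np.float64(0.002))), (np.float64(0.59), (30, np.float64(0.002))), (np.float64(0.65), (168, np.float64(0.002))), (np.float64(0.71), (159, np.float64(0.004))), (np.float64(0.77), (255, np.float64(0.064)))]
scene 0.27 [(np.float64(0.35), (208, np.float64(0.01))), (np.float64(0.41), (191, np.float64(0.003))), (np.float64(0.47), (182, np.float64(0.003))), (np.float64(0.53), (172, np.float64(0.003))), (np.float64(0.59), (85, np.float64(0.003))), (np.float64(0.65), (173, np.float64(0.025))), (np.float64(0.71), (320, np.float64(0.03))), (np.float64(0.77), (285, np.float64(0.065)))]
scene 0.3 [(np.float64(0.35), (328, np.float64(0.051))), (np.float64(0.41), (374, np.float64(0.091))), (np.float64(0.47), (504, np.float64(0.092))), (np.float64(0.53), (295, np.float64(0.073))), (np.float64(0.59), (131, np.float64(0.028))), (np.float64(0.65), (307, np.float64(0.029))), (np.float64(0.71), (148, np.float64(0.029))), (np.float64
[... 2760 characters left out ...]
4(0.202))), (np.float64(0.47), (341, np.float64(0.2))), (np.float64(0.53), (230, np.float64(0.087))), (np.float64(0.59), (112, np.float64(0.063))), (np.float64(0.65), (1, np.float64(0.027))), (np.float64(0.71), 0), (np.float64(0.77), (131, np.float64(0.068)))]
side 0.4 [(np.float64(0.35), (691, np.float64(0.248))), (np.float64(0.41), (232, np.float64(0.204))), (np.float64(0.47), (243, np.float64(0.203))), (np.float64(0.53), (147, np.float64(0.088))), (np.float64(0.59), (158, np.float64(0.087))), (np.float64(0.65), (48, np.float64(0.064))), (np.float64(0.71), (51, np.float64(0.003))), (np.float64(0.77), (171, np.float64(0.068)))]
[[ 0.51 -0.41  0.76]
 [-0.22 -0.91 -0.35]
 [ 0.83  0.01 -0.56]]
```

Run:
```python
from h import *
D=np.radians
go((.42,0,.3),fr2(0,D(15)));go((.42,0,.3),fr2(D(45),D(35)))
```

```text
shift [0.0975, -0.0345, -0.074] turn [0.1249, 0.1032, -0.0534] mm 64.0 deg 30.7
shift [0.0975, -0.0345, -0.074] turn [0.3194, -0.0043, -0.2154] mm 64.0 deg 69.3
```

```bash
python3 -m handwheel '[[[0.1,-0.03,-0.07],[0.125,0.1,-0.05]],[[0.1,-0.03,-0.07],[0.125,0.1,-0.05]],[[0.1,-0.03,-0.07],[0.125,0.1,-0.05]],[[0.1,-0.03,-0.07],[0.125,0.1,-0.05]],[[0.1,-0.03,-0.07],[0.125,0.1,-0.05]],[[0.1,-0.03,-0.07],[0.32,0,-0.215]],[[0.1,-0.03,-0.07],[0.32,0,-0.215]],[[0.1,-0.03,-0.07],[0.32,0,-0.215]],[[0.1,-0.03,-0.07],[0.32,0,-0.215]],[[0.1,-0.03,-0.07],[0.32,0,-0.215]]]'
python3 - <<'E'
from h import *
D=np.radians
s=monitor.sense();print(s['qpos'].round(3),s['joint_vel'].round(2))
go((.42,0,.3),fr2(D(45),D(35)));go((.42,0,.3),fr2(D(30),D(60)));go((.42,0,.3),fr2(0,D(90)))
print(rot(s).as_matrix().round(2))
E
```

```text
clock: 14.3
tcp_pos: [0.4283, -0.0134, 0.3187]
ee_rot: [0.088, 0.795, -0.07, 0.596]
ft_force: [0.5, -0.3, 0.4]
grip_width: 0.0008
gripper_force: 0.0
[-0.415 -0.153  2.283  2.574  0.325 -1.136] [-0.49 -0.06  0.16 -2.18  0.48  1.71]
shift [-0.0408, -0.0247, -0.0113] turn [0.2967, -0.0875, -0.1231] mm 24.0 deg 59.9
shift [-0.0408, -0.0247, -0.0113] turn [0.2014, -0.2263, -0.1349] mm 24.0 deg 59.7
shift [-0.0408, -0.0247, -0.0113] turn [0.0605, -0.4074, -0.0481] mm 24.0 deg 74.6
[[ 0.28 -0.22  0.93]
 [-0.01 -0.97 -0.22]
 [ 0.96  0.06 -0.27]]
```

Unwinding as planned (q4 is falling); I'll carry on.

```bash
python3 -m handwheel '[[[-0.04,-0.02,-0.01],[0.297,-0.088,-0.123]],[[-0.04,-0.02,-0.01],[0.297,-0.088,-0.123]],[[-0.04,-0.02,-0.01],[0.297,-0.088,-0.123]],[[-0.04,-0.02,-0.01],[0.297,-0.088,-0.123]],[[-0.04,-0.02,-0.01],[0.297,-0.088,-0.123]],[[-0.04,-0.02,-0.01],[0.2,-0.226,-0.135]],[[-0.04,-0.02,-0.01],[0.2,-0.226,-0.135]],[[-0.04,-0.02,-0.01],[0.2,-0.226,-0.135]],[[-0.04,-0.02,-0.01],[0.2,-0.226,-0.135]],[[-0.04,-0.02,-0.01],[0.2,-0.226,-0.135]]]'
python3 - <<'E'
from h import *
D=np.radians
s=monitor.sense();print(s['qpos'].round(3),s['joint_vel'].round(2))
go((.42,0,.3),fr2(D(30),D(60)));go((.42,0,.3),fr2(0,D(88)))
go((.5,.2,.4),fr2(0,D(88)))
print(rot(s).as_matrix().round(2))
E
```

```text
clock: 15.3
tcp_pos: [0.4201, -0.0033, 0.301]
ee_rot: [-0.063, 0.933, 0.245, 0.257]
ft_force: [-1.3, 0.2, -0.4]
grip_width: 0.0007
gripper_force: 0.0
[-0.588 -0.078  1.785  0.503  1.211  0.342] [ 0.64  0.49 -0.98 -1.43  1.07  1.06]
shift [0.0017, -0.0058, 0.0032] turn [0.0043, -0.0037, -0.002] mm 3.0 deg 1.1
shift [0.0017, -0.0058, 0.0032] turn [-0.0437, -0.1565, 0.1586] mm 3.0 deg 40.9
shift [0.3932, -0.2746, 0.0003] turn [-0.0437, -0.1565, 0.1586] mm 240.0 deg 40.9
[[ 0.75  0.49  0.45]
 [ 0.42 -0.87  0.24]
 [ 0.51  0.01 -0.86]]
```

Run:
```python
from h import *
D=np.radians
go((.5,.2,.4),fr2(.12,D(88)));go((.58,.265,.36),fr2(.12,D(88)))
```

```text
shift [0.3932, -0.2746, 0.0003] turn [-0.0328, -0.1578, 0.1216] mm 240.0 deg 36.3
shift [0.5273, -0.3104, 0.1725] turn [-0.0328, -0.1578, 0.1216] mm 318.0 deg 36.3
```

```bash
python3 -m handwheel '[[[0.39,-0.27,0],[-0.033,-0.158,0.122]],[[0.39,-0.27,0],[-0.033,-0.158,0.122]],[[0.39,-0.27,0],[-0.033,-0.158,0.122]],[[0.39,-0.27,0],[-0.033,-0.158,0.122]],[[0.39,-0.27,0],[-0.033,-0.158,0.122]],[[0.39,-0.27,0],[-0.033,-0.158,0.122]],[[0.53,-0.31,0.17],[-0.033,-0.158,0.122]],[[0.53,-0.31,0.17],[-0.033,-0.158,0.122]],[[0.53,-0.31,0.17],[-0.033,-0.158,0.122]],[[0.53,-0.31,0.17],[-0.033,-0.158,0.122]]]'
python3 - <<'E'
from h import *
D=np.radians
s=monitor.sense();print(s['qpos'].round(3),s['joint_vel'].round(2))
go((.58,.265,.36),fr2(.12,D(88)))
p,d=vision.grab_frame("scene");np.save("pics/s7.npy",d);W=cloud("scene",d);cv2.imwrite("pics/s7.png",p[:300,150:550].repeat(2,0).repeat(2,1))
g=p.max(2)
for v in range(95,190,6):
    r=W[v,295:320];m=(g[v,295:320]<60)&(r[:,1]<.25)&(r[:,1]>.15)&(r[:,2]>.05);
    if m.any(): print(v,np.median(r[m],0).round(4),m.sum())
# plate level
P=W.reshape(-1,3);P=P[(np.hypot(P[:,0]-.593,P[:,1]-.098)<.06)&(P[:,2]>.035)&(P[:,2]<.08)]
A=np.c_[P[:,:2]-[.593,.098],np.ones(len(P))];print('plate',np.linalg.lstsq(A,P[:,2],rcond=None)[0].round(4),len(P))
E
```

```text
clock: 16.3
tcp_pos: [0.5815, 0.2669, 0.3596]
ee_rot: [-0.002, 0.998, 0.06, 0.017]
ft_force: [0.0, -0.8, -0.3]
grip_width: 0.0006
gripper_force: 0.0
[ 0.247  0.494  0.773 -0.003  1.84   1.697] [-0.03 -0.08  0.04 -0.    0.   -0.02]
shift [-0.0033, 0.0033, -0.0009] turn [-0.0004, 0.0001, 0.0] mm 2.0 deg 0.1
101 [0.5773 0.1955 0.258 ] 9
107 [0.5774 0.1956 0.2418] 8
113 [0.5754 0.1976 0.2265] 8
119 [0.5768 0.2011 0.2084] 8
125 [0.5763 0.2001 0.1929] 8
131 [0.5753 0.2034 0.1752] 8
137 [0.5763 0.2055 0.157 ] 6
143 [0.5751 0.2092 0.1368] 6
149 [0.5755 0.2097 0.1203] 6
155 [0.5782 0.2111 0.1013] 5
161 [0.5777 0.2113 0.0829] 5
167 [0.5858 0.2001 0.0703] 11
173 [0.5777 0.1904 0.0613] 15
179 [0.5814 0.1712 0.0549] 10
185 [0.564  0.1576 0.0555] 12
plate [0.0028 0.0064 0.0568] 1493
```

View pics/s7.png

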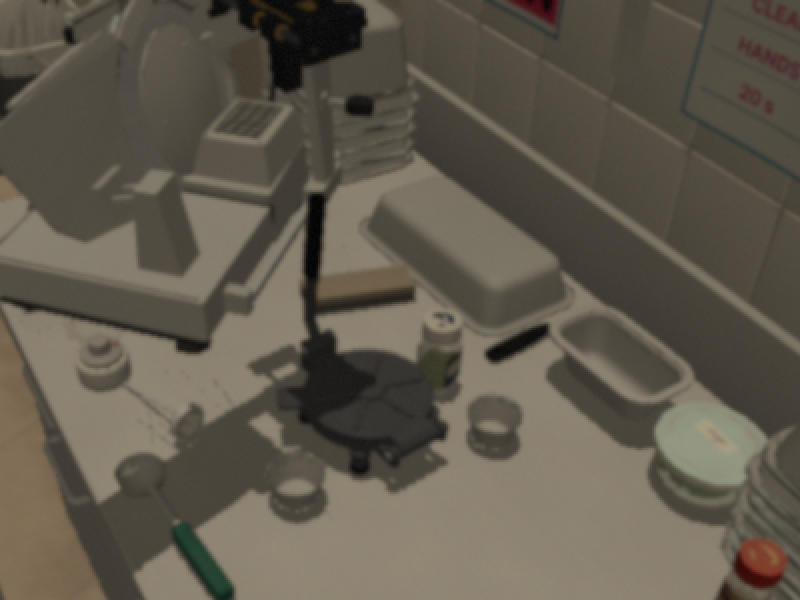

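The picture shows the plate lying flat on the press at (370,395), the lever upright with its grip at about (316,230), and the gripper above and behind it at (300,40). The lower cups and jar are in place.

```bash
cat >> arc.py <<'E'
L=C+.097*Y+.06*Z
def lp(t,s=.160,off=.0355):
    u=-np.cos(t)*Y+np.sin(t)*Z;n=np.sin(t)*Y+np.cos(t)*Z
    return L+s*u+off*n+.0175*Y
def lrows(ts,**k):
    s=monitor.sense();r=rot(s)
    for t in ts: print(round(t,2),(r.inv().apply(lp(t,**k)-s['tcp_pos'])/.5).round(3).tolist(),lp(t,**k).round(3))
E
python3 - <<'E'
from arc import *
go((.578,.262,.225));lrows([1.57,1.5,1.4,1.3])
E
```

```text
shift [-0.0163, 0.0075, 0.2724] turn [0.0, 0.0, 0.0] mm 137.0 deg 0.0
1.57 [-0.026, 0.037, 0.282] [0.575 0.247 0.22 ]
1.5 [-0.026, 0.06, 0.278] [0.576 0.236 0.222]
1.4 [-0.026, 0.092, 0.275] [0.578 0.219 0.224]
1.3 [-0.026, 0.125, 0.275] [0.58  0.203 0.224]
```

```bash
python3 -m handwheel '[[[-0.008,0.004,0.08],[0,0,0]],[[-0.016,0.007,0.16],[0,0,0]],[[-0.02,0.007,0.24],[0,0,0]],[[-0.02,0.007,0.275],[0,0,0]],[[-0.02,0.007,0.275],[0,0,0]],[[-0.025,0.035,0.28],[0,0,0]],[[-0.026,0.05,0.278],[0,0,0]],[[-0.026,0.06,0.278],[0,0,0]],[[-0.026,0.07,0.277],[0,0,0]],[[-0.026,0.07,0.277],[0,0,0]]]'
python3 - <<'E'
from arc import *
lrows([1.4,1.3,1.2,1.1,1.0,.9,.8,.7,.6,.5,.4])
E
```

```text
clock: 17.35
tcp_pos: [0.5773, 0.23, 0.2249]
ee_rot: [-0.002, 0.998, 0.059, 0.02]
ft_force: [-0.2, -0.0, -0.5]
grip_width: 0.0003
gripper_force: 0.0
1.4 [-0.001, 0.021, 0.002] [0.578 0.219 0.224]
1.3 [-0.0, 0.054, 0.002] [0.58  0.203 0.224]
1.2 [-0.001, 0.087, 0.006] [0.582 0.187 0.222]
1.1 [-0.001, 0.119, 0.012] [0.584 0.171 0.219]
1.0 [-0.001, 0.15, 0.022] [0.586 0.156 0.214]
0.9 [-0.002, 0.18, 0.035] [0.588 0.141 0.207]
0.8 [-0.002, 0.209, 0.05] [0.59  0.126 0.2  ]
0.7 [-0.003, 0.236, 0.069] [0.591 0.113 0.19 ]
0.6 [-0.004, 0.261, 0.09] [0.593 0.1   0.18 ]
0.5 [-0.005, 0.284, 0.113] [0.594 0.089 0.168]
0.4 [-0.006, 0.304, 0.139] [0.595 0.079 0.155]
```

```bash
python3 -m handwheel '[[[0,0.01,0.001],[0,0,0]],[[0,0.021,0.002],[0,0,0]],[[0,0.032,0.002],[0,0,0]],[[0,0.043,0.002],[0,0,0]],[[0,0.054,0.002],[0,0,0]],[[0,0.07,0.004],[0,0,0]],[[-0.001,0.087,0.006],[0,0,0]],[[-0.001,0.103,0.009],[0,0,0]],[[-0.001,0.119,0.012],[0,0,0]],[[-0.001,0.15,0.022],[0,0,0]]]'
python3 - <<'E'
from arc import *
s=monitor.sense();print(s['qpos'].round(3))
lrows([.9,.8,.7,.6,.5,.4,.3,.2,.1,0])
p,d=vision.grab_frame("side");cv2.imwrite("pics/s8.png",p[60:300,200:480].repeat(2,0).repeat(2,1))
E
```

```text
clock: 18.35
tcp_pos: [0.5858, 0.1557, 0.213]
ee_rot: [-0.002, 0.998, 0.06, 0.02]
ft_force: [-0.8, 0.7, 0.1]
grip_width: 0.0003
gripper_force: 0.4
[0.063 0.48  1.208 0.004 1.413 1.513]
0.9 [-0.0, 0.031, 0.011] [0.588 0.141 0.207]
0.8 [-0.001, 0.059, 0.027] [0.59  0.126 0.2  ]
0.7 [-0.001, 0.086, 0.045] [0.591 0.113 0.19 ]
0.6 [-0.002, 0.112, 0.066] [0.593 0.1   0.18 ]
0.5 [-0.003, 0.134, 0.09] [0.594 0.089 0.168]
0.4 [-0.004, 0.155, 0.116] [0.595 0.079 0.155]
0.3 [-0.005, 0.172, 0.143] [0.596 0.07  0.141]
0.2 [-0.007, 0.187, 0.172] [0.597 0.063 0.127]
0.1 [-0.008, 0.199, 0.203] [0.598 0.057 0.111]
0 [-0.009, 0.208, 0.234] [0.598 0.053 0.096]
```

View pics/s8.png

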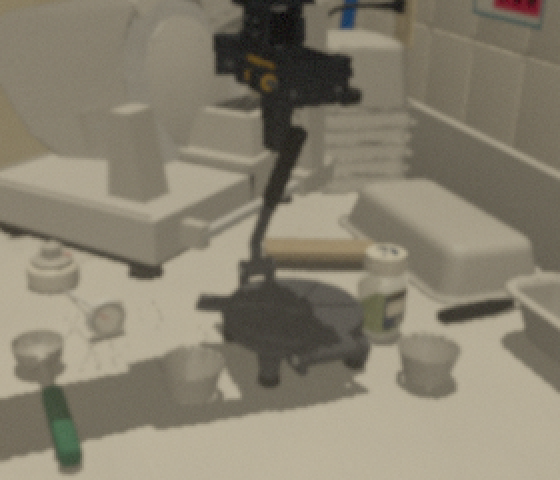

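The crop shows the lever leaning over the plate, its grip at (290,160) in front of the fingertips at (280,140); the plate is still flat. Continuing at the same pace.

```bash
python3 -m handwheel '[[[0,0.031,0.011],[0,0,0]],[[-0.001,0.059,0.027],[0,0,0]],[[-0.001,0.086,0.045],[0,0,0]],[[-0.002,0.112,0.066],[0,0,0]],[[-0.003,0.134,0.09],[0,0,0]],[[-0.004,0.155,0.116],[0,0,0]],[[-0.005,0.164,0.13],[0,0,0]],[[-0.005,0.172,0.143],[0,0,0]],[[-0.006,0.18,0.158],[0,0,0]],[[-0.007,0.187,0.172],[0,0,0]]]'
python3 - <<'E'
from arc import *
lrows([.15,.1,.05,0,-.05])
E
```

```text
clock: 19.4
tcp_pos: [0.5971, 0.0634, 0.1264]
ee_rot: [-0.002, 0.998, 0.06, 0.02]
ft_force: [1.7, -0.3, -0.4]
grip_width: 0.0006
gripper_force: 0.3
0.15 [-0.0, 0.007, 0.015] [0.598 0.06  0.119]
0.1 [-0.001, 0.013, 0.03] [0.598 0.057 0.111]
0.05 [-0.002, 0.017, 0.046] [0.598 0.055 0.103]
0 [-0.002, 0.021, 0.062] [0.598 0.053 0.096]
-0.05 [-0.003, 0.025, 0.078] [0.599 0.051 0.087]
```

```bash
python3 -m handwheel '[[[0,0.004,0.008],[0,0,0]],[[0,0.007,0.015],[0,0,0]],[[-0.001,0.01,0.023],[0,0,0]],[[-0.001,0.013,0.03],[0,0,0]],[[-0.001,0.015,0.038],[0,0,0]],[[-0.002,0.017,0.046],[0,0,0]],[[-0.002,0.017,0.046],[0,0,0]]]'; python3 -m handwheel '[[[0,0.002,0.004],[0,0,0]],[[0,0.002,0.008],[0,0,0]],[[0,0.002,0.008],[0,0,0]]]'
python3 - <<'E'
from arc import *
lrows([.05,0])
p,d=vision.grab_frame("side");cv2.imwrite("pics/s9.png",p[100:300,200:480].repeat(2,0).repeat(2,1))
E
```

```text
clock: 20.1
tcp_pos: [0.5977, 0.055, 0.1032]
ee_rot: [-0.002, 0.998, 0.06, 0.02]
ft_force: [0.6, 0.5, 0.0]
grip_width: 0.0004
gripper_force: 0.0
clock: 20.4
tcp_pos: [0.5981, 0.0541, 0.0996]
ee_rot: [-0.002, 0.998, 0.06, 0.02]
ft_force: [0.1, 0.2, -0.3]
grip_width: 0.0004
gripper_force: 0.0
0.05 [0.001, -0.001, -0.008] [0.598 0.055 0.103]
0 [0.0, 0.003, 0.008] [0.598 0.053 0.096]
```

View pics/s9.png

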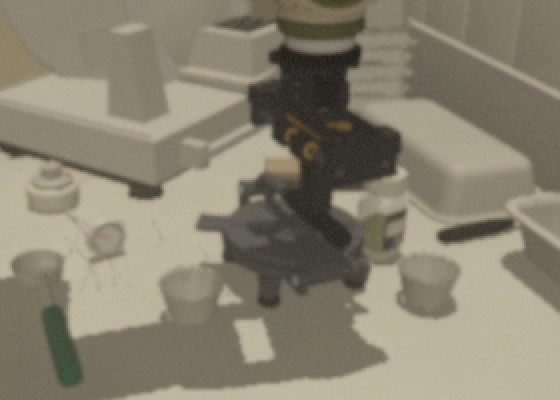

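The crop shows the lever nearly down across the plate, grip at (325,225) under the fingertips. I'll creep to contact and seat it.

```bash
python3 -m handwheel '[[[0,0.001,0.004],[0,0,0]],[[0,0.001,0.006],[0,0,0]],[[0,0.001,0.006],[0,0,0]]]'; python3 -m handwheel '[[[0,0,0.002],[0,0,0]],[[0,0,0.004],[0,0,0]],[[0,0,0.004],[0,0,0]]]'
```

```text
clock: 20.75
tcp_pos: [0.5983, 0.0536, 0.0966]
ee_rot: [-0.002, 0.998, 0.06, 0.02]
ft_force: [-0.3, 0.3, -0.8]
grip_width: 0.0005
gripper_force: 0.0
clock: 21.05
tcp_pos: [0.5985, 0.0536, 0.0952]
ee_rot: [-0.002, 0.998, 0.06, 0.02]
ft_force: [-1.0, -1.6, 3.9]
grip_width: 0.0006
gripper_force: 1.9
```

```bash
python3 -m handwheel '[[[0,0,0.002],[0,0,0]],[[0,0,0.004],[0,0,0]],[[0,0,0.004],[0,0,0]]]'
```

```text
clock: 21.35
tcp_pos: [0.5987, 0.0535, 0.0948]
ee_rot: [-0.002, 0.998, 0.06, 0.021]
ft_force: [-6.7, -1.8, 17.6]
grip_width: 0.0003
gripper_force: 8.4
```

It is against the stop (about 18 N at z = 95 mm, as specified). Now I'll lift away and check.

```bash
python3 -m handwheel '[[[0,0,-0.01],[0,0,0]],[[0,0,-0.04],[0,0,0]],[[0,0,-0.1],[0,0,0]],[[0,0,-0.2],[0,0,0]],[[0,0,-0.3],[0,0,0]],[[-0.2,0,-0.4],[0,0,0]],[[-0.3,0,-0.4],[0,0,0]],[[-0.3,0,-0.4],[0,0,0]],[[-0.3,0,-0.4],[0,0,0]],[[-0.3,0,-0.4],[0,0,0]]]'
python3 - <<'E'
from h import *
p,d=vision.grab_frame("scene");cv2.imwrite("pics/s10.png",p[120:320,200:480].repeat(2,0).repeat(2,1))
W=cloud("scene",d);P=W.reshape(-1,3)
ax=np.array([.12,-.993]);o=np.array([.5814,.1943])
Q=P[:,:2]-o;s=Q@ax;t=Q@np.array([.993,.12])
for a in np.arange(.03,.21,.02):
    m=(abs(t)<.012)&(abs(s-a)<.01)&(P[:,2]>.03)&(P[:,2]<.2);print(round(a,2),np.percentile(P[m,2],85).round(4) if m.any() else None)
for nm,(u0,u1,v0,v1) in {"ram0":(283,315,226,255),"ram1":(383,412,198,222)}.items():
    P=W[v0:v1,u0:u1].reshape(-1,3);P=P[(P[:,2]>.015)&(P[:,2]<.05)];print(nm,P.min(0).round(3),P.max(0).round(3))
E
```

```text
clock: 22.35
tcp_pos: [0.4412, 0.0345, 0.2874]
ee_rot: [-0.002, 0.998, 0.059, 0.021]
ft_force: [-0.3, -1.0, -1.1]
grip_width: 0.0004
gripper_force: 0.0
0.03 0.0868
0.05 0.088
0.07 0.0891
0.09 0.0917
0.11 0.0928
0.13 0.0926
0.15 0.0932
0.17 0.0927
0.19 0.0925
ram0 [0.438 0.016 0.015] [0.503 0.081 0.037]
ram1 [ 0.681 -0.013  0.015] [0.746 0.052 0.038]
```

View pics/s10.png

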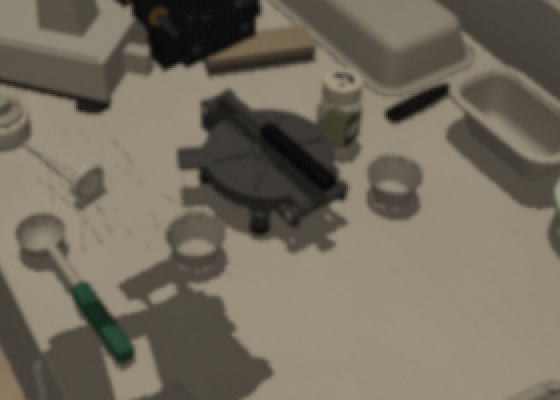

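The picture shows the plate flat at (265,155) and the lever laid level across it, with its grip from (270,130) to (330,180). The grip is level at about z = 93 mm, the cups are where they were and the robot is clear.

```bash
python3 -c "
from workcell import workorder
print(workorder.job_done())"
```

```text
the job is handed in; nothing more can be done
None
```

The tortilla press is closed: the upper plate lies flat and the lever is level across it. The press stayed in place, both cups measured unmoved, and the job was handed in at about 22 s of the 67 s allowed.

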